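# Square a packed tub into the labelling corner

### The job

Push the closed, blue-rimmed clear tub of ravioli across the steel table into the blue corner stop, so that one of its long sides lies flush against the long rail and one of its short ends is up against the short end stop, ready for its label. Only push it: it must stay flat on the table, never lifted or tipped. Leave the empty tub, the ravioli cutter and the flour shaker where they stand, and finish with the gripper clear of everything.

Things in the scene. Friction and masses are not known exactly. Their poses are not given: they have to be found in the camera images.
- full_tub: Closed clear plastic tub with a blue rim and cream-coloured ravioli inside, rigid, 80 (x) by 110 (y) by 40 mm high with upright sides, about 0.25 kg, loose on the table. Origin at the centre of its underside; its y axis runs along the long sides. It stands in either of two places beside the long rail, the empty tub in the other.
- corner: Blue corner stop, fixed. Origin: inside corner, at table level. Long rail along its +y for 420 mm, inner face at x = 0 (tub goes on the -x side); short end stop along its -x for 110 mm, inner face at y = 0 (tub on the +y side). Both 10 mm thick, 30 mm high. In place, the tub's origin is at x = -40 mm, y = +55 mm here, its long sides parallel to y.
- empty_tub: Empty open clear tub with a pale rim, 80 (x) by 110 (y) by 40 mm high, light and loose; to be left alone. Origin at the centre of its underside. It stands back from the long rail, leaving a free lane along the rail wide enough for the full tub.
- cutter: Ravioli cutter standing upright: brass disc 56 mm across, 16 mm high, with a wooden knob on top, 55 mm high in all; loose, to be left alone. Origin at the centre of its underside.
- shaker: Aluminium flour shaker, a can 60 mm across and 105 mm high, loose, outside the end stop; to be left alone. Origin at the centre of its underside. Near it, fixed outside the corner, is a grey label printer up to 135 mm high, at x = 80 to 210 mm, y = -170 to -30 mm in the corner stop's frame.

How it is judged:
By the outcome, as a careful person would: the job done as asked, in the order asked, and still so for the second after the job is handed in, with the robot touching nothing.
It also fails if it takes over 56 s, if anything falls off the work surface, if the arm or the gripper's body presses on something with over 40 N, if the wrist force passes 120 N, or if a joint passes its speed limit or range.

### The arm

A 6-joint arm with a two-finger parallel gripper is mounted at the origin on the work surface. World frame = base frame: x ahead of the robot, y to its left, z up, the work surface at z = 0. Lengths are in m, angles in degrees, forces in N, time in s.
With the tool pointing down it reaches from about 0.4 to 0.825 m from the base axis. Payload 7 kg.
Tool frame: the origin (TCP) lies where the fingers leave the gripper's body, on its centre line; the fingertips stand 66 mm ahead of it and the grasp point (between the pads) lies 47 mm ahead of it; z points along the fingers, y is the direction in which the jaws open and shut (so a half turn about z gives the same grasp; the last joint's range is limited). The gripper opens to 88 mm and grips with 3 to 60 N. Pads are 19 mm wide; open, the fingers measure 130 mm over their backs; the gripper's body (78 mm by 193 mm) begins 47 mm behind the grasp point.
Start: joints at [-54.425, 20.546, 0.682, 0, -70.136, -16.507], TCP at [0.22, -0.638, 0.292] pointing down, gripper open.
Joint ranges: [-176.03, 176.03], [-82.01, 121.73], [-58.28, 71.71], [-173.87, 95.51], [-174.79, -0.11], [-173.66, 173.66]. Speed limits (degrees/s): [136.94, 136.94, 172.46, 180, 180, 180].

### API

Orientations are given as [roll, pitch, yaw] about the fixed x, y, z axes, in that order (R = Rz(yaw) Ry(pitch) Rx(roll)).
In Python, from plant import get_obs, snapshot, close_job gives the robot as it stands.
- The arm moves only by the tool play_rows, never from a script. Its argument "series" is a list of rows, each a list of 5 numbers: the opening in per cent of the stroke, from 0 (shut) to 100 (fully open), then the shift along the tool's x, y, z in m, then the turn about the tool's z in degrees. In form: [[jaw, dx, dy, dz, spin], ...]. A call has 1 to 10 rows; each row is the pose to reach, as a shift and turn from the pose commanded when the call began, along the tool's axes at that moment; what a row does not reach only later rows make up. A row lasts 1/10 s, in which the tool goes at most 50 mm and 8.59 degrees, less where a joint would pass 70% of its speed; a pose out of reach is approached as far as the arm can. A call with a gripper value outside its range is refused whole. The fingers move at their own pace and stop on an object; the grip force is fixed at half the most. Time passes only in rows, so rows that repeat a pose let the fingers close. It gives the time, the measured TCP pose, the force and the opening at its end, in the units of the state.
- get_obs(): the state, without advancing time (a new reading comes with each control period).
- snapshot(name): name is "scene" or "top" or "wrist"; returns a dict with "frame" (384x512x3 uint8, red, green, blue), "z_map" (384x512 float32, m along the optical axis (not along the pixel's ray), 0 where there is no reading), "mtx" (3x3 intrinsics, pixels), "camera_from_world" (4x4, takes a point from world to camera coordinates); the wrist camera has in their place "tool_from_camera" (4x4, takes a point from camera to tool coordinates, whose origin is the TCP and whose axes are the flange's). Camera axes: x right, y up, looking along -z (the intrinsics and any distortion apply to the point x, -y, -z); pixel columns grow to the right and rows downward; lengths in m; the calibration is good to about 2 mm. A picture is of the moment at which its call begins: read the wrist's pose just before it.
- close_job(): hands the job in, once; it reports no verdict.
The state is a dict: "clock": time; "joint_pos": joint angles; "qvel": joint speeds; "tau": joint torques, N m; "tool_pos": TCP position; "orientation": TCP orientation; "force": force on the tool from outside, world axes, zero at the start; "moment": the same for the moment, N m; "opening": finger opening in m.
Only numpy, scipy, OpenCV 4.12 (cv2) and the standard library are available. Lean on these libraries where they do the work, as an engineer would, in place of code of your own. Each camera call takes 0.05 s, during which the arm holds its last target.

## Working session

There is one attempt and no reset: what is moved stays moved. The work goes in short steps, Python scripts to look and compute and a tool call to move; the robot and the scene stay as the last step left them, time stands still between calls to the robot, and variables do not carry over. Pictures are saved under pics/ and viewed, and the job is handed in when it is done.

Besides the shell and the picture viewer there is one more tool, called after "Call:" in YAML: its name, and indented under it one key for each argument. play_rows: Moves the arm, as the interface text tells. Its arguments: {"type":"object","properties":{"series":{"type":"array"}},"required":["series"]}

```bash
ls; mkdir -p pics; python3 - <<'E'
from plant import *
import cv2,numpy as np
print(get_obs())
for n in["scene","top"]:
    s=snapshot(n);np.savez(f"{n}0.npz",**s);cv2.imwrite(f"pics/{n}0.png",s["frame"][:,:,::-1]);print(n,s["mtx"],s["camera_from_world"],[k for k in s])
E
```

```text
pics
{'clock': 0.0, 'joint_pos': array([-5.44251253e+01,  2.05909730e+01,  6.33455183e-01, -1.88085258e-02,
       -7.01362864e+01, -1.65050829e+01]), 'qvel': array([0.06056716, 0.07500835, 0.05280329, 0.00125991, 0.14148828,
       0.06104015]), 'tau': array([-3.16729136e-03, -5.82723498e+01,  2.93035322e+01,  6.99691236e+00,
        6.65183121e-03, -1.39541976e-04]), 'tool_pos': array([ 0.22036627, -0.63760948,  0.29122952]), 'orientation': array([ 1.79905038e+02, -9.69954639e-03, -1.60936605e+02]), 'force': array([-0.05719998,  0.19722708, -0.16466233]), 'moment': array([ 0.03034638, -0.04139993,  0.02042229]), 'opening': 0.08791426573437741}
scene [[346.75035703   0.         257.2025495 ]
 [  0.         346.75035703 192.32663939]
 [  0.           0.           1.        ]] [[-0.62101926  0.78363508  0.01584728  0.41575511]
 [-0.4800133  -0.39623144  0.78267993  0.21020069]
 [ 0.61961464  0.47845241  0.62222262 -1.15896143]
 [ 0.          0.          0.          1.        ]] ['frame', 'z_map', 'mtx', 'camera_from_world']
top [[465.36413904   0.         258.7324232 ]
 [  0.         465.36413904 191.99523068]
 [  0.           0.           1.        ]] [[-0.01373403 -0.99979502  0.01487587 -0.08102427]
 [ 0.98111743 -0.01060401  0.19312209 -0.54500299]
 [-0.19292476  0.01724732  0.98106196 -0.80470248]
 [ 0.          0.          0.          1.        ]] ['frame', 'z_map', 'mtx', 'camera_from_world']
```

View pics/scene0.png

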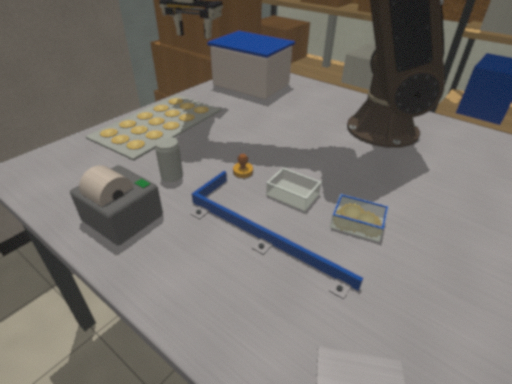

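View pics/top0.png

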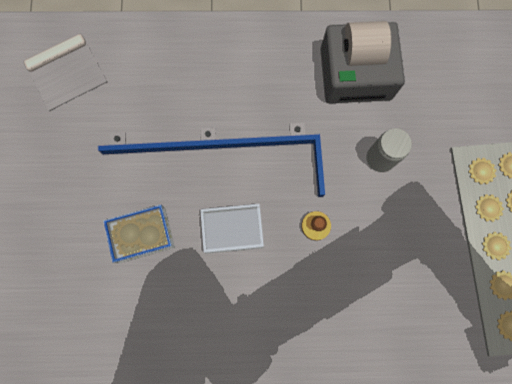

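The top view shows a blue rail from (102,150) to (318,138) with the end stop running to (321,194). The full tub is at (138,233), the empty tub at (232,228), the cutter at (317,225) and the shaker at (393,148). The scene view agrees. Next I'll measure from both views.

```bash
cat > h.py <<'E'
import numpy as np,cv2
def load(n): return dict(np.load(n+".npz"))
def ray(s,uv):
    K=s["mtx"];T=s["camera_from_world"];uv=np.atleast_2d(uv).astype(float)
    d=np.c_[(uv[:,0]-K[0,2])/K[0,0],-(uv[:,1]-K[1,2])/K[1,1],-np.ones(len(uv))]
    R=T[:3,:3];return -R.T@T[:3,3],d@R
def plane(s,uv,z):
    o,d=ray(s,uv);return o+d*((z-o[2])/d[:,2])[:,None]
def depthpts(s,uv):
    o,d=ray(s,uv);u=np.atleast_2d(uv).astype(int);return o+d*s["z_map"][u[:,1],u[:,0]][:,None]
def tri(s1,u1,s2,u2):
    o1,d1=ray(s1,u1);o2,d2=ray(s2,u2);d1=d1[0];d2=d2[0]
    A=np.c_[d1,-d2];t=np.linalg.lstsq(A,o2-o1,rcond=None)[0]
    a=o1+t[0]*d1;b=o2+t[1]*d2;return (a+b)/2,np.linalg.norm(a-b)
def blue(s):
    h=cv2.cvtColor(s["frame"],cv2.COLOR_RGB2HSV);return cv2.inRange(h,(105,120,40),(130,255,255))
def comps(s):
    m=blue(s);m=cv2.morphologyEx(m,cv2.MORPH_CLOSE,np.ones((3,3)))
    n,l,st,c=cv2.connectedComponentsWithStats(m);return [(i,st[i],l==i) for i in range(1,n) if st[i][4]>60]
E
python3 - <<'E'
from h import *
np.set_printoptions(precision=4,suppress=True)
for n in["top0","scene0"]:
    s=load(n)
    for i,st,m in comps(s):
        pts=np.argwhere(m)[:,::-1]
        P=depthpts(s,pts);
        print(n,st,np.median(P,0),"z pct",np.percentile(P[:,2],[5,50,95]))
        hull=cv2.convexHull(pts.astype(np.int32));
        r=cv2.minAreaRect(pts.astype(np.float32));print(cv2.boxPoints(r))
        e=cv2.approxPolyDP(hull,4,True)[:,0];print("poly",e.tolist())
        print(plane(s,e,0.04))
for n in["top0","scene0"]:
    s=load(n);img=s["frame"][:,:,::-1]
    c=(90,120,260,150) if n=="top0" else (180,140,220,150)
    x,y,w,h=c;cv2.imwrite(f"pics/{n}_crop.png",cv2.resize(img[y:y+h,x:x+w],None,fx=3,fy=3,interpolation=cv2.INTER_CUBIC))
E
```

```text
top0 [  98  135  227   62 2068] [ 0.6447 -0.0355  0.0278] z pct [0.0063 0.0278 0.0315]
[[ 97.0449 151.8199]
 [108.638   93.3153]
 [335.0606 138.1825]
 [323.4675 196.6871]]
poly [[324, 194], [103, 153], [98, 147], [319, 135]]
[[ 0.5415 -0.2104  0.04  ]
 [ 0.6252  0.2064  0.04  ]
 [ 0.6371  0.2164  0.04  ]
 [ 0.6572 -0.2055  0.04  ]]
top0 [104 206  66  56 352] [0.4707 0.1439 0.0393] z pct [0.0357 0.0393 0.0417]
[[101.6967 221.4702]
 [160.173  204.9768]
 [171.4409 244.9269]
 [112.9647 261.4202]]
poly [[169, 245], [113, 261], [104, 222], [160, 206]]
[[0.4497 0.0775 0.04  ]
 [0.422  0.1781 0.04  ]
 [0.4934 0.1979 0.04  ]
 [0.5221 0.0958 0.04  ]]
scene0 [ 208   31   86   26 1213] [-0.0036 -0.5633  0.1719] z pct [0.1687 0.1719 0.1734]
[[207.6061  45.0678]
 [211.3873  25.2166]
 [293.4114  40.8403]
 [289.6302  60.6915]]
poly [[293, 41], [265, 56], [208, 43], [237, 31]]
[[-0.5555 -0.7308  0.04  ]
 [-0.2578 -0.6891  0.04  ]
 [-0.2328 -1.0371  0.04  ]
 [-0.5115 -1.0831  0.04  ]]
scene0 [ 458   54   54   69 2617] [-0.8114  0.1919 -0.0599] z pct [-0.1807 -0.0599  0.0262]
[[457.3247 111.3557]
 [482.1186  46.8918]
 [525.4072  63.5413]
 [500.6134 128.0052]]
poly [[511, 58], [511, 101], [499, 122], [459, 112], [480, 61], [487, 54]]
[[-1.0134  0.2151  0.04  ]
 [-0.4367  0.3003  0.04  ]
 [-0.2192  0.2981  0.04  ]
 [-0.2132  0.1771  0.04  ]
 [-0.8627  0.11    0.04  ]
 [-1.005   0.1124  0.04  ]]
scene0 [ 193  172  169  117 2131] [0.6488 0.0285 0.0243] z pct [0.0089 0.0243 0.0316]
[[189.5121 199.5398]
 [208.5848 163.7785]
 [376.0761 253.1073]
 [357.0034 288.8685]]
poly [[358, 287], [196, 203], [193, 193], [224, 172], [360, 277]]
[[ 0.6667  0.2246  0.04  ]
 [ 0.6881 -0.163   0.04  ]
 [ 0.6673 -0.1949  0.04  ]
 [ 0.558  -0.197   0.04  ]
 [ 0.6442  0.2178  0.04  ]]
```

```bash
ls pics
```

```text
scene0.png
scene0_crop.png
top0.png
top0_crop.png
```

```bash
python3 - <<'E'
from h import *
np.set_printoptions(precision=4,suppress=True)
out=[]
for n in["top0","scene0"]:
    s=load(n)
    cs=[c for c in comps(s)]
    big=[m for i,st,m in cs if 160<st[2]<240][0]
    pts=np.argwhere(big)[:,::-1];P=depthpts(s,pts);Q=P[(P[:,2]>0.026)&(P[:,2]<0.036)]
    r=cv2.minAreaRect(Q[:,:2].astype(np.float32))
    # long rail: from fit of points, excluding short leg
    ymin=Q[:,1].min()
    L=Q[Q[:,1]>ymin+0.03]
    vx,vy,x0,y0=cv2.fitLine(L[:,:2].astype(np.float32),cv2.DIST_HUBER,0,.01,.01).ravel()
    d=np.array([vx,vy]);d*=np.sign(vy);nn=np.array([d[1],-d[0]]) # +x side
    off=(L[:,:2]-[x0,y0])@nn
    print(n,"rail dir",d,np.degrees(np.arctan2(d[1],d[0])),"mid pt",x0,y0,"x at y=0",x0-y0*d[0]/d[1],"width pct",np.percentile(off,[1,99]),"ztop",np.median(L[:,2]))
    S=Q[((Q[:,:2]-[x0,y0])@nn)<-0.02]
    a=S[:,:2]@d; print(" short leg along d pct",np.percentile(a,[2,50,98]), "mean",S.mean(0), len(S),"extent n",np.percentile((S[:,:2]-[x0,y0])@nn,[1]))
    print(" y end of rail along d",np.percentile(Q[:,:2]@d,[0.2,99.8]))
s1=load("top0");s2=load("scene0")
m=[m for i,st,m in comps(s1) if st[4]==352][0];p1=np.argwhere(m)[:,::-1]
h=cv2.cvtColor(s2["frame"],cv2.COLOR_RGB2HSV)
m2=cv2.inRange(h,(100,80,40),(130,255,255));m2[:190]=0;m2[245:]=0;m2[:,:328]=0;m2[:,395:]=0
n2,l,st,c=cv2.connectedComponentsWithStats(m2);print(st)
p2=np.argwhere(l==1+np.argmax(st[1:,4]))[:,::-1]
P=depthpts(s2,p2);print("scene rim depth",np.median(P,0),np.percentile(P[:,2],[5,50,95]))
for s,p in((s1,p1),(s2,p2)):
    e=plane(s,p,0.04);e=e[:, :2].astype(np.float32);print(cv2.minAreaRect(e),cv2.boxPoints(cv2.minAreaRect(e)))
E1=cv2.approxPolyDP(cv2.convexHull(p2.astype(np.int32)),3,True)[:,0];print(E1.tolist())
E
```

```text
top0 rail dir [-0.0456  0.999 ] 92.61354 mid pt 0.64593923 0.05410052 x at y=0 0.6484087 width pct [-0.0042  0.0047] ztop 0.029296692979815353
 short leg along d pct [-0.2374 -0.2325 -0.228 ] mean [ 0.5904 -0.2059  0.0293] 243 extent n [-0.1122]
 y end of rail along d [-0.2376  0.1891]
scene0 rail dir [-0.0463  0.9989] 92.65108 mid pt 0.65116835 0.006498344 x at y=0 0.65146923 width pct [-0.0063  0.0033] ztop 0.03033965113811482
 short leg along d pct [-0.2357 -0.2298 -0.2263] mean [ 0.5969 -0.2029  0.0299] 110 extent n [-0.1109]
 y end of rail along d [-0.2363  0.1897]
[[     0      0    512    384 196360]
 [   333    194     55     35    248]]
scene rim depth [0.467  0.1354 0.0406] [0.0385 0.0406 0.0421]
((0.47261282801628113, 0.1368710845708847), (0.07724108546972275, 0.10795333236455917), 15.374490737915039) [[0.4211 0.1787]
 [0.4497 0.0746]
 [0.5242 0.0951]
 [0.4955 0.1992]]
((0.4717017114162445, 0.13755503296852112), (0.08248897641897202, 0.10967946797609329), 15.570293426513672) [[0.4173 0.1793]
 [0.4467 0.0737]
 [0.5262 0.0958]
 [0.4967 0.2015]]
[[387, 207], [383, 228], [333, 214], [341, 194]]
```

View pics/scene0_crop.png

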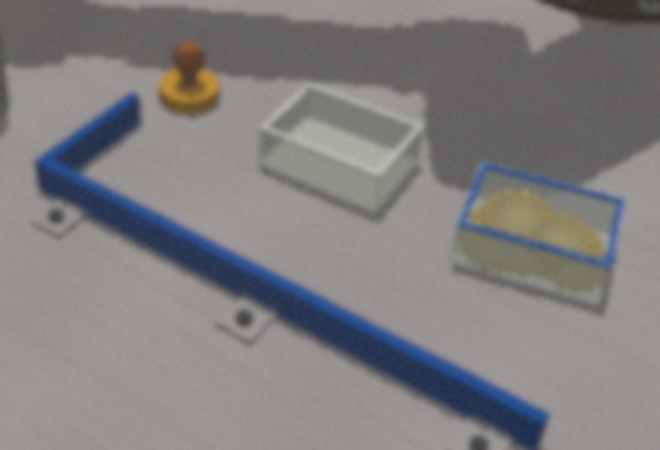

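View pics/top0_crop.png

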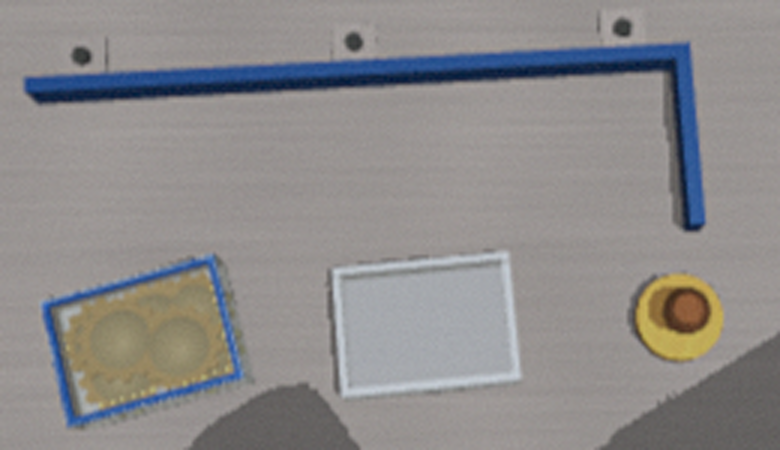

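Measured positions:

| Item | Result |
|---|---|
| Full tub | Centre (0.472, 0.137), rim at 0.040, long axis at 105.4°. Both views agree within 1 mm and 0.2°. |
| Rail | Direction 92.6°, top at 0.030 |
| Inside corner | About (0.654, -0.196) |

First I'll turn the jaws parallel to the rail and travel to the tub at height.

Call:
play_rows:
  series:
    - [70,-0.036,0.034,0,2]
    - [70,-0.072,0.068,0,4]
    - [70,-0.108,0.102,0,6]
    - [70,-0.144,0.136,0,8]
    - [70,-0.18,0.17,0,10]
    - [70,-0.216,0.204,0,12]
    - [70,-0.252,0.238,0,14]
    - [70,-0.288,0.272,0,16]
    - [70,-0.325,0.306,0,16.5]
    - [70,-0.361,0.339,0,16.5]

```text
clock: 1.1
tool_pos: [0.4513, -0.1976, 0.2922]
orientation: [180.0, 0.0, -177.4]
force: [2.1, -0.4, 1.0]
opening: 0.0614
```

Call:
play_rows:
  series:
    - [70,0.005,0.037,0,0]
    - [70,0.01,0.074,0,0]
    - [70,0.015,0.111,0,0]
    - [70,0.02,0.148,0,0]
    - [70,0.025,0.185,0,0]
    - [70,0.03,0.222,0,0]
    - [70,0.034,0.259,0,0]
    - [70,0.038,0.296,0,0]
    - [70,0.042,0.333,0,0]
    - [70,0.042,0.333,0,0]

```text
clock: 2.1
tool_pos: [0.3936, 0.1343, 0.2922]
orientation: [180.0, 0.0, -177.2]
force: [0.2, -0.2, -0.4]
opening: 0.0611
```

```bash
python3 - <<'E'
from plant import *
import cv2
o=get_obs();s=snapshot("wrist");cv2.imwrite("pics/w1.png",s["frame"][:,:,::-1]);print(o["tool_pos"],o["orientation"],o["force"],s["tool_from_camera"])
E
```

```text
[0.3936212  0.13428631 0.29215278] [ 1.79968118e+02  1.58685169e-02 -1.77221226e+02] [ 0.24609843 -0.24389087 -0.44391784] [[ 9.25782766e-05  9.69076812e-01  2.46759243e-01  6.70399835e-02]
 [ 9.99999977e-01 -4.21344460e-05 -2.09705457e-04 -1.03202115e-03]
 [-1.92823632e-04  2.46759257e-01 -9.69076794e-01 -9.18775782e-02]
 [ 0.00000000e+00  0.00000000e+00  0.00000000e+00  1.00000000e+00]]
```

View pics/w1.png

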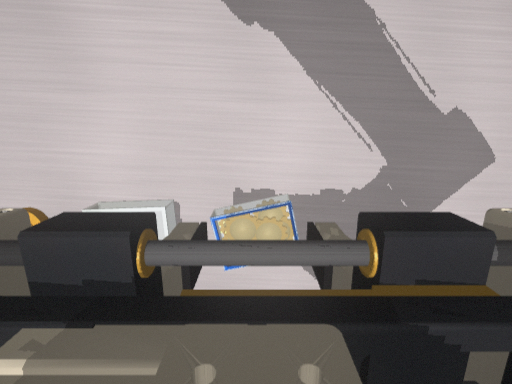

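The wrist view shows the tub centred between the fingers at about (255,235) and ahead of them, with the empty tub off to the left. I'll descend behind the tub.

Call:
play_rows:
  series:
    - [70,0,0,0.03,0]
    - [70,0,0,0.065,0]
    - [70,0,0,0.1,0]
    - [70,0,0,0.135,0]
    - [70,0,0,0.165,0]
    - [70,0,0,0.19,0]
    - [70,0,0,0.205,0]
    - [70,0,0,0.214,0]
    - [70,0,0,0.214,0]

```text
clock: 3.05
tool_pos: [0.3937, 0.1302, 0.0773]
orientation: [-179.9, -0.1, -177.5]
force: [0.3, -0.7, 1.0]
opening: 0.0616
```

```bash
python3 - <<'E'
from plant import *
import cv2
o=get_obs();s=snapshot("scene");cv2.imwrite("pics/s1.png",cv2.resize(s["frame"][120:300,150:420,::-1],None,fx=2.9,fy=2.9));print(o["tool_pos"],o["orientation"],o["force"])
E
```

```text
[0.39371441 0.13015999 0.07730007] [-1.79903638e+02 -1.06226330e-01 -1.77484454e+02] [ 0.28764072 -0.71835041  0.96611177]
```

View pics/s1.png

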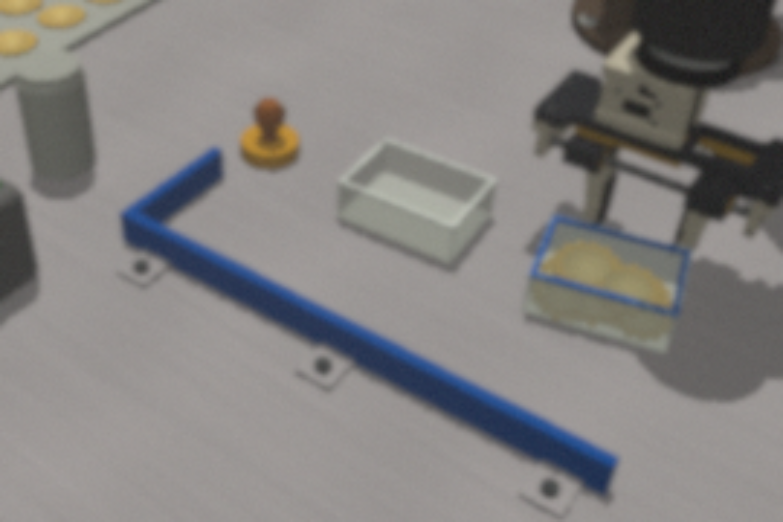

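The fingers are down behind the tub with the body clear. I'll push slowly toward the rail and check partway.

Call:
play_rows:
  series:
    - [70,-0.01,0,0,0]
    - [70,-0.02,0,0,0]
    - [70,-0.03,0,0,0]
    - [70,-0.04,0,0,0]
    - [70,-0.05,0,0,0]
    - [70,-0.06,0,0,0]
    - [70,-0.07,0,0,0]
    - [70,-0.08,0,0,0]
    - [70,-0.09,0,0,0]
    - [70,-0.1,0,0,0]

```text
clock: 4.1
tool_pos: [0.4948, 0.1357, 0.0781]
orientation: [-180.0, -0.0, -177.4]
force: [-1.9, 0.0, -0.1]
opening: 0.0611
```

```bash
cat >> h.py <<'E'
def tubrect(s):
    "rim rect in corner frame"
    h=cv2.cvtColor(s["frame"],cv2.COLOR_RGB2HSV);m=cv2.inRange(h,(100,80,40),(130,255,255))
    ys,xs=np.nonzero(m);p=np.c_[xs,ys]
    o,d=ray(s,p);P=o+d*s["z_map"][ys,xs][:,None]
    k=(P[:,2]>.034)&(P[:,2]<.048)&(P[:,0]>.3)&(P[:,0]<.75)&(abs(P[:,1])<.3)
    e=plane(s,p[k],.04)[:,:2]
    D=np.array([-.046,.999]);N=np.array([.999,.046])
    q=(e-[.654,-.196]); q=np.c_[q@N,q@D].astype(np.float32)
    return cv2.minAreaRect(q),int(k.sum())
E
python3 - <<'E'
from plant import *
from h import *
o=get_obs();s=snapshot("top");cv2.imwrite("pics/t2.png",s["frame"][:,:,::-1]);print(o["tool_pos"],o["orientation"],o["force"]);print(tubrect(s))
s=snapshot("scene");print(tubrect(s));cv2.imwrite("pics/s2.png",s["frame"][:,:,::-1])
E
```

```text
[0.49483658 0.13566826 0.07806668] [-1.79997873e+02 -7.55367143e-04 -1.77434341e+02] [-1.93184694  0.01996657 -0.13522602]
(((-0.042788829654455185, 0.21256324648857117), (0.08589199930429459, 0.302979052066803), 0.9595997333526611), 126)
(((-0.09137613326311111, 0.33417871594429016), (0.0831708088517189, 0.10790146887302399), 0.5563125610351562), 154)
```

View pics/t2.png

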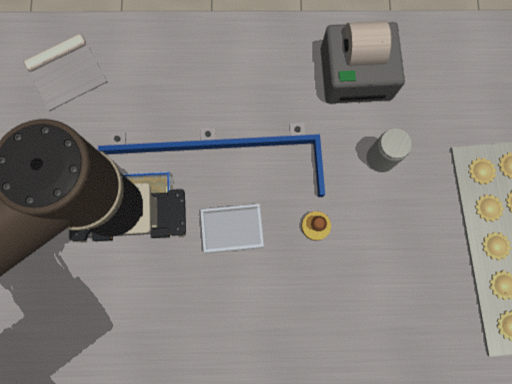

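View pics/s2.png

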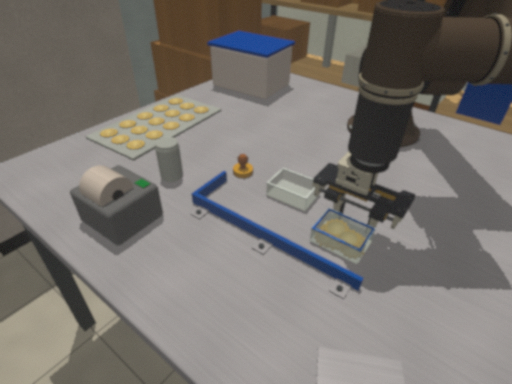

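The scene view shows the tub squared to the rail (0.6°), with about 51 mm still to go. I'll continue with small steps at the end.

Call:
play_rows:
  series:
    - [70,-0.008,0,0,0]
    - [70,-0.016,0,0,0]
    - [70,-0.024,0,0,0]
    - [70,-0.032,0,0,0]
    - [70,-0.038,0,0,0]
    - [70,-0.042,0,0,0]
    - [70,-0.045,0,0,0]
    - [70,-0.047,0,0,0]
    - [70,-0.048,0,0,0]
    - [70,-0.049,0,0,0]

```text
clock: 5.2
tool_pos: [0.5428, 0.1378, 0.0782]
orientation: [-180.0, -0.0, -177.4]
force: [-1.1, -0.6, -0.3]
opening: 0.0614
```

Call:
play_rows:
  series:
    - [70,-0.001,0,0,0]
    - [70,-0.001,0,0,0]

```text
clock: 5.4
tool_pos: [0.5441, 0.138, 0.0781]
orientation: [180.0, 0.0, -177.4]
force: [-0.2, -0.5, -0.7]
opening: 0.0612
```

Call:
play_rows:
  series:
    - [70,-0.0015,0,0,0]
    - [70,-0.003,0,0,0]
    - [70,-0.003,0,0,0]

```text
clock: 5.7
tool_pos: [0.546, 0.1378, 0.0781]
orientation: [-180.0, -0.1, -177.4]
force: [-5.6, 0.9, 3.7]
opening: 0.0613
```

```bash
python3 - <<'E'
from plant import *
from h import *
o=get_obs();s=snapshot("scene");print(o["force"],tubrect(s));cv2.imwrite("pics/s3.png",cv2.resize(s["frame"][150:320,180:400,::-1],None,fx=3,fy=3))
E
```

```text
[-5.57493227  0.8874175   3.6923489 ] (((-0.041290007531642914, 0.33383309841156006), (0.08080048859119415, 0.10740707814693451), 0.0898367315530777), 213)
```

View pics/s3.png

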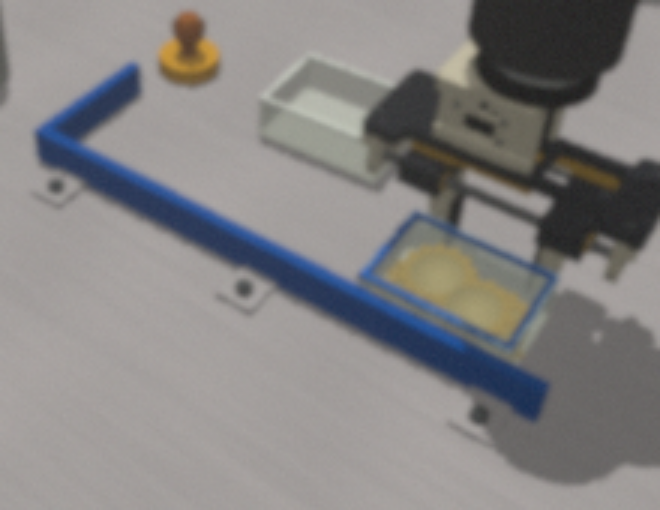

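Force has risen to 5.6 N. The tub is flat against the rail (0.1°, centre -41 mm). I'll back off, raise, and check joint 6.

Call:
play_rows:
  series:
    - [70,0.015,0,0,0]
    - [70,0.03,0,0,0]
    - [70,0.035,0,-0.03,0]
    - [70,0.035,0,-0.07,0]
    - [70,0.035,0,-0.1,0]
    - [70,0.035,0,-0.1,0]

```text
clock: 6.35
tool_pos: [0.5146, 0.1379, 0.183]
orientation: [179.8, 0.5, -177.4]
force: [0.8, -0.5, 0.3]
opening: 0.0612
```

```bash
python3 - <<'E'
from plant import *
o=get_obs();print(o["joint_pos"],o["tool_pos"],o["orientation"])
E
```

```text
[ 3.61499568e+01  1.27156790e+01 -2.60750412e+01  9.67719706e-02
 -5.06870351e+01 -1.23575963e+02] [0.51455312 0.13787062 0.18303511] [ 179.77403758    0.47679055 -177.36597732]
```

Call:
play_rows:
  series:
    - [20,0,0.02,0,-8.5]
    - [20,0,0.04,0,-17]
    - [20,-0.01,0.06,0,-25.5]
    - [20,-0.02,0.08,0,-34]
    - [20,-0.03,0.08,0,-42.5]
    - [20,-0.045,0.08,0,-51]
    - [20,-0.06,0.08,0,-59.5]
    - [20,-0.075,0.08,0,-68]
    - [20,-0.084,0.08,0,-76.5]
    - [20,-0.084,0.08,0,-85]

```text
clock: 7.35
tool_pos: [0.5936, 0.2202, 0.1774]
orientation: [-180.0, -0.0, -92.1]
force: [-0.3, -0.4, -0.8]
opening: 0.0173
```

Call:
play_rows:
  series:
    - [20,0,0,0,-5]
    - [20,0,0,0,-5]
    - [20,0,0,0,-5]

```text
clock: 7.65
tool_pos: [0.5924, 0.2202, 0.1779]
orientation: [-180.0, 0.0, -87.6]
force: [-0.2, -0.6, 0.1]
opening: 0.0173
```

```bash
python3 - <<'E'
from plant import *
from h import *
o=get_obs();print(o["joint_pos"],o["tool_pos"],o["orientation"],o["opening"])
p=o["tool_pos"][:2]-[.654,-.196];print("n,d",p@[.999,.046],p@[-.046,.999])
for n in["top","scene"]:
    s=snapshot(n);print(tubrect(s));cv2.imwrite(f"pics/{n}4.png",s["frame"][:,:,::-1])
E
```

```text
[ 3.80558293e+01  2.17827548e+01 -1.34001074e+01  2.27154964e-03
 -5.48143513e+01 -3.56485720e+01] [0.59239593 0.22016462 0.17788881] [-1.79996654e+02  1.15279267e-04 -8.75914338e+01] 0.017251206298297152
n,d -0.04239888994957966 0.41858223749950524
(((-0.04058259725570679, 0.333818256855011), (0.08112046867609024, 0.10869887471199036), 0.06951791048049927), 521)
(((-0.032543059438467026, 0.33692654967308044), (0.1130300909280777, 0.09681274741888046), 89.8768539428711), 308)
```

View pics/scene4.png

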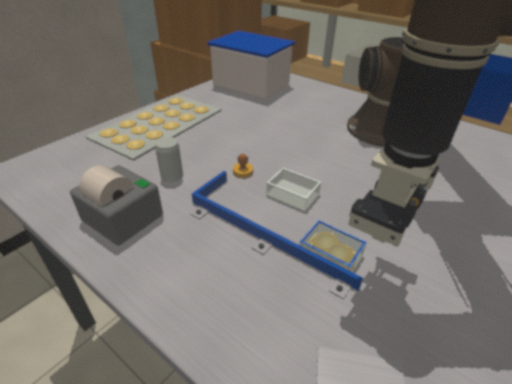

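The top view puts the tub at (-40.6, 333.8) mm in the corner frame, square to the rail to 0.07°, and the gripper is behind its +y end. I'll descend, then push along the rail.

Call:
play_rows:
  series:
    - [20,0,0,0.025,0]
    - [20,0,0,0.05,0]
    - [20,0,0,0.075,0]
    - [20,0,0,0.09,0]
    - [20,0,0,0.1,0]
    - [20,0.005,0,0.1,0]
    - [20,0.01,0,0.1,0]
    - [20,0.015,0,0.1,0]
    - [20,0.02,0,0.1,0]
    - [20,0.025,0,0.1,0]

```text
clock: 8.75
tool_pos: [0.5939, 0.1953, 0.0792]
orientation: [-179.9, 0.1, -87.4]
force: [-0.9, 2.4, 1.6]
opening: 0.0175
```

Call:
play_rows:
  series:
    - [20,0.01,0,0,0]
    - [20,0.02,0,0,0]
    - [20,0.03,0,0,0]
    - [20,0.04,0,0,0]
    - [20,0.05,0,0,0]
    - [20,0.06,0,0,0]
    - [20,0.07,0,0,0]
    - [20,0.08,0,0,0]
    - [20,0.09,0,0,0]
    - [20,0.1,0,0,0]

```text
clock: 9.75
tool_pos: [0.5979, 0.0944, 0.0781]
orientation: [180.0, -0.0, -87.4]
force: [0.3, 3.6, 1.2]
opening: 0.0175
```

```bash
python3 - <<'E'
from plant import *
from h import *
o=get_obs();print(o["tool_pos"],o["orientation"],o["force"])
p=o["tool_pos"][:2]-[.654,-.196];print("n,d",p@[.999,.046],p@[-.046,.999])
for n in["top","scene"]:
    s=snapshot(n);print(tubrect(s));cv2.imwrite(f"pics/{n}5.png",s["frame"][:,:,::-1])
E
```

```text
[0.59786303 0.09440782 0.07812949] [ 1.79994606e+02 -1.83800938e-03 -8.74341568e+01] [0.34545395 3.55579445 1.2196298 ]
n,d -0.042722073061526276 0.2926997098352716
(((-0.04042971879243851, 0.20936505496501923), (0.08382789045572281, 0.13936282694339752), 1.2693006992340088), 371)
(((-0.04239072650671005, 0.1954032927751541), (0.04939836263656616, 0.08197086304426193), 89.58660125732422), 125)
```

View pics/scene5.png

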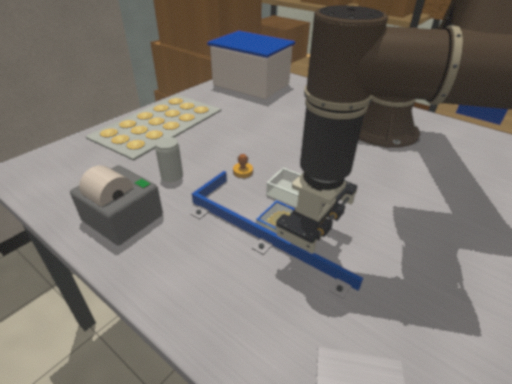

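Pushing works: steady 3.6 N, and the tub stays along the rail. Continuing.

Call:
play_rows:
  series:
    - [20,0.01,0,0,0]
    - [20,0.02,0,0,0]
    - [20,0.03,0,0,0]
    - [20,0.04,0,0,0]
    - [20,0.05,0,0,0]
    - [20,0.06,0,0,0]
    - [20,0.07,0,0,0]
    - [20,0.08,0,0,0]
    - [20,0.09,0,0,0]
    - [20,0.1,0,0,0]

```text
clock: 10.85
tool_pos: [0.6023, -0.0055, 0.0782]
orientation: [180.0, 0.0, -87.4]
force: [1.1, 1.6, -1.5]
opening: 0.0174
```

```bash
python3 - <<'E'
from plant import *
from h import *
o=get_obs();print(o["tool_pos"],o["orientation"],o["force"])
p=o["tool_pos"][:2]-[.654,-.196];print("n,d",p@[.999,.046],p@[-.046,.999])
for n in["top","scene"]:
    s=snapshot(n);print(tubrect(s));cv2.imwrite(f"pics/{n}6.png",s["frame"][:,:,::-1])
E
```

```text
[ 0.60233626 -0.00549079  0.07815701] [ 1.79995871e+02  5.89682111e-06 -8.74342134e+01] [ 1.10969843  1.64832439 -1.47195066]
n,d -0.042848655717054596 0.1926952332961429
(((-0.03969842195510864, 0.09535574167966843), (0.16978929936885834, 0.08541896939277649), 89.44506072998047), 340)
(((-0.041787538677453995, 0.0842796117067337), (0.07882507145404816, 0.028971627354621887), 0.6408370137214661), 84)
```

View pics/top6.png

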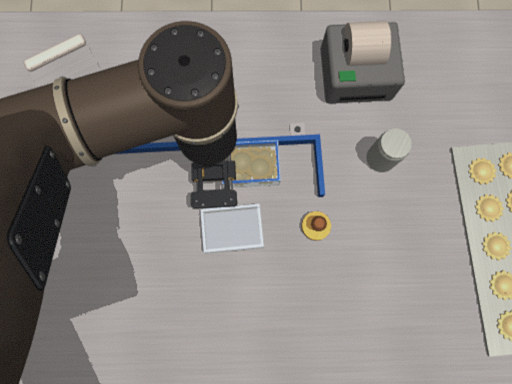

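The tub's leading edge is at column 279 and the stop face at about 316, so roughly 70 mm remain.

Call:
play_rows:
  series:
    - [20,0.01,0,0,0]
    - [20,0.02,0,0,0]
    - [20,0.03,0,0,0]
    - [20,0.04,0,0,0]
    - [20,0.05,0,0,0]
    - [20,0.056,0,0,0]
    - [20,0.06,0,0,0]
    - [20,0.063,0,0,0]
    - [20,0.065,0,0,0]
    - [20,0.066,0,0,0]

```text
clock: 11.95
tool_pos: [0.6054, -0.0705, 0.0782]
orientation: [-180.0, 0.0, -87.4]
force: [-0.8, 2.2, 1.8]
opening: 0.0177
```

Call:
play_rows:
  series:
    - [20,0.001,0,0,0]
    - [20,0.002,0,0,0]
    - [20,0.002,0,0,0]

```text
clock: 12.25
tool_pos: [0.6055, -0.0725, 0.0782]
orientation: [-180.0, -0.0, -87.4]
force: [-0.5, 2.2, 1.2]
opening: 0.0172
```

```bash
python3 - <<'E'
from plant import *
from h import *
o=get_obs();print(o["tool_pos"],o["orientation"],o["force"])
s=snapshot("top");cv2.imwrite(f"pics/t7.png",cv2.resize(s["frame"][110:260,180:380,::-1],None,fx=4,fy=4,interpolation=cv2.INTER_CUBIC))
E
```

```text
[ 0.60548436 -0.07252729  0.07819244] [-1.79990899e+02 -1.68457236e-03 -8.74178207e+01] [-0.46992475  2.22571411  1.21723646]
```

View pics/t7.png

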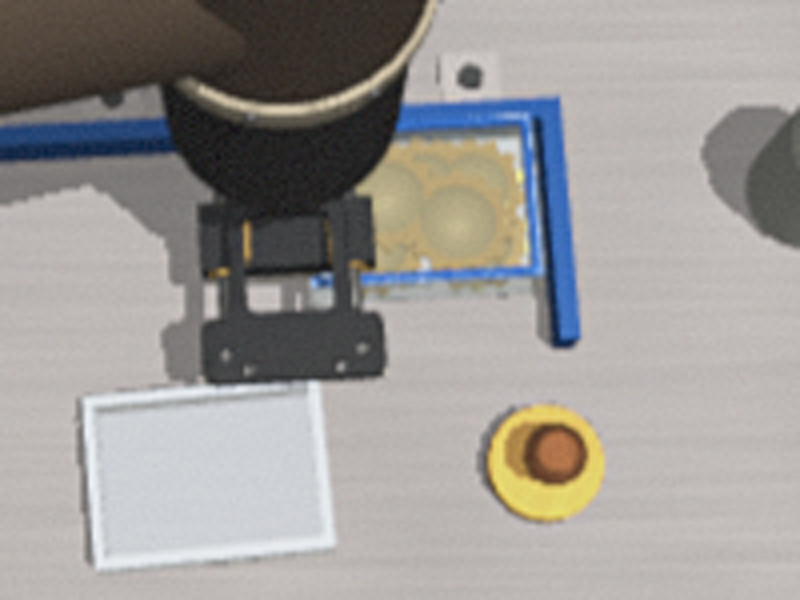

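The crop shows the tub's edge just short of the stop. I'll make the last few mm in 1 mm steps, watching the force.

Call:
play_rows:
  series:
    - [20,0.001,0,0,0]
    - [20,0.002,0,0,0]
    - [20,0.002,0,0,0]

```text
clock: 12.6
tool_pos: [0.6055, -0.0747, 0.0781]
orientation: [180.0, -0.0, -87.4]
force: [0.9, 1.8, 1.4]
opening: 0.0173
```

Call:
play_rows:
  series:
    - [20,0.001,0,0,0]
    - [20,0.002,0,0,0]
    - [20,0.002,0,0,0]

```text
clock: 12.9
tool_pos: [0.6055, -0.0767, 0.0781]
orientation: [180.0, -0.0, -87.4]
force: [-0.3, 2.0, 0.4]
opening: 0.0174
```

Call:
play_rows:
  series:
    - [20,0.001,0,0,0]
    - [20,0.002,0,0,0]
    - [20,0.002,0,0,0]

```text
clock: 13.2
tool_pos: [0.6056, -0.0788, 0.0781]
orientation: [180.0, -0.0, -87.4]
force: [0.1, 2.0, -0.2]
opening: 0.0173
```

Call:
play_rows:
  series:
    - [20,0.001,0,0,0]
    - [20,0.001,0,0,0]

```text
clock: 13.4
tool_pos: [0.6056, -0.0793, 0.0781]
orientation: [180.0, 0.0, -87.4]
force: [-0.8, 4.3, 1.7]
opening: 0.0178
```

Call:
play_rows:
  series:
    - [20,0.001,0,0,0]
    - [20,0.001,0,0,0]

```text
clock: 13.6
tool_pos: [0.6056, -0.0795, 0.0781]
orientation: [-180.0, 0.1, -87.4]
force: [-1.4, 10.6, 2.3]
opening: 0.0177
```

```bash
python3 - <<'E'
from plant import *
from h import *
o=get_obs();print(o["tool_pos"],o["orientation"],o["force"])
s=snapshot("top");cv2.imwrite(f"pics/t8.png",cv2.resize(s["frame"][110:260,180:380,::-1],None,fx=4,fy=4,interpolation=cv2.INTER_CUBIC))
E
```

```text
[ 0.60562685 -0.07945572  0.07814786] [-1.79993421e+02  7.28252548e-02 -8.74336341e+01] [-1.42601541 10.57125025  2.25453017]
```

View pics/t8.png

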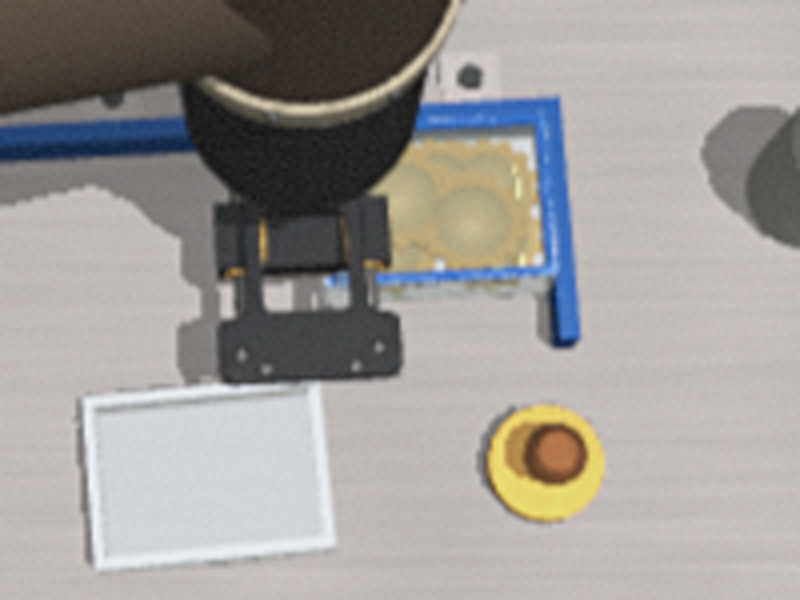

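The force jumped to 10.6 N with the tool stopped, and the picture shows the tub's rim against the stop. Next I'll back away along the rail, raise, and inspect.

Call:
play_rows:
  series:
    - [20,-0.01,0,0,0]
    - [20,-0.03,0,0,0]
    - [20,-0.05,0,0,0]
    - [20,-0.06,0,-0.03,0]
    - [20,-0.07,0,-0.07,0]
    - [20,-0.09,0,-0.11,0]
    - [20,-0.12,0,-0.15,0]
    - [20,-0.16,0,-0.18,0]
    - [20,-0.19,0,-0.2,0]
    - [20,-0.19,0,-0.2,0]

```text
clock: 14.65
tool_pos: [0.5983, 0.1126, 0.2818]
orientation: [-179.7, 0.1, -87.3]
force: [-1.0, -0.1, -0.1]
opening: 0.0174
```

```bash
python3 - <<'E'
from plant import *
from h import *
o=get_obs();print(o["clock"],o["tool_pos"],o["force"])
D=np.array([-.046,.999]);N=np.array([.999,.046])
for n in["top","scene"]:
    s=snapshot(n);np.savez(n+"9.npz",**s);print(tubrect(s));c=s["frame"][110:260,180:380,::-1] if n=="top" else s["frame"][140:290,170:370,::-1];cv2.imwrite(f"pics/{n}9.png",cv2.resize(c,None,fx=4,fy=4,interpolation=cv2.INTER_CUBIC))
    a=load(n+"0")["frame"].astype(int);d=abs(a-s["frame"].astype(int)).max(2)
    if n=="top": print("diff empty",np.median(d[200:255,195:268]),np.percentile(d[200:255,195:268],90),"cutter",np.percentile(d[208:242,300:334],90),"shaker",np.percentile(d[128:168,370:412],90))
E
```

```text
14.65 [0.59829936 0.11257997 0.28178873] [-0.96604651 -0.10726521 -0.14699707]
(((-0.041806526482105255, 0.052470460534095764), (0.10948996245861053, 0.08115532249212265), 89.80834197998047), 507)
diff empty 3.0 5.0 cutter 5.0 shaker 5.0
(((-0.04148159176111221, 0.05352974310517311), (0.08394812047481537, 0.11028991639614105), 0.2874465584754944), 243)
```

View pics/top9.png

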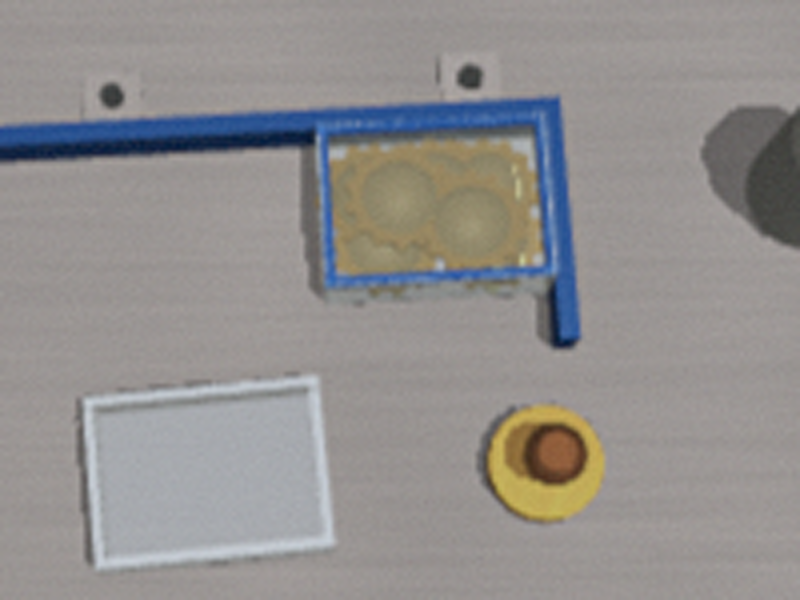

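View pics/scene9.png

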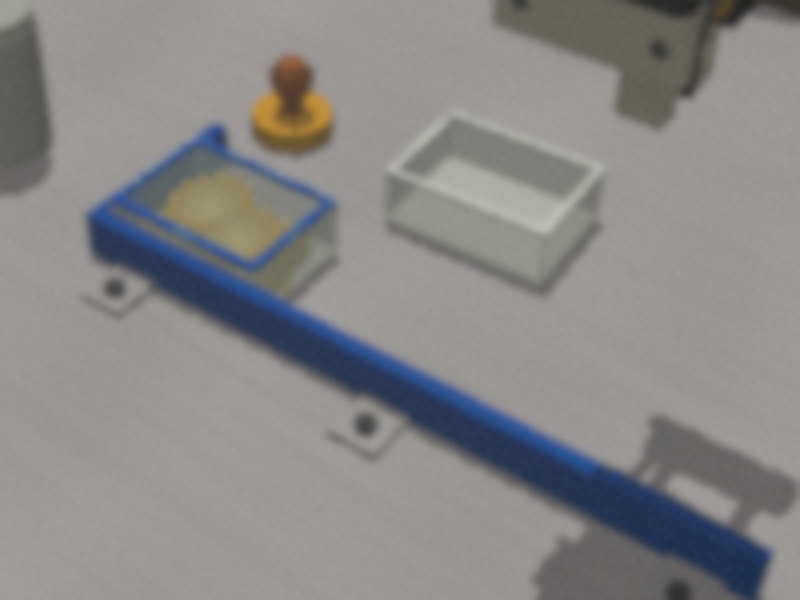

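The tub is in the corner and the other things are unmoved. The top view leaves up to about 1 mm of doubt at the rail, because n reads -41.8 now against -40.6 before. Time is plentiful, so I'll add a gentle seating nudge from the middle of the free long side with shut fingers. That spot is clear of both the empty tub and the cutter.

Call:
play_rows:
  series:
    - [0,0.03,0.015,0,0]
    - [0,0.065,0.03,0,0]
    - [0,0.1,0.045,0,0]
    - [0,0.135,0.06,0,0]
    - [0,0.17,0.073,0,0]
    - [0,0.205,0.073,0,0]
    - [0,0.235,0.073,0,0]
    - [0,0.257,0.073,0,0]
    - [0,0.257,0.073,0.04,0]
    - [0,0.257,0.073,0.08,0]

```text
clock: 15.75
tool_pos: [0.5351, -0.1527, 0.197]
orientation: [-179.9, -0.0, -87.6]
force: [-0.4, 0.0, -1.0]
opening: 0.0004
```

```bash
python3 - <<'E'
from plant import *
from h import *
o=get_obs();print(o["clock"],o["tool_pos"],o["force"],o["opening"])
p=o["tool_pos"][:2]-[.654,-.196];print("n,d",p@[.999,.046],p@[-.046,.999])
s=snapshot("scene");cv2.imwrite("pics/s10.png",cv2.resize(s["frame"][100:290,150:400,::-1],None,fx=3,fy=3))
E
```

```text
15.75 [ 0.5351267  -0.15268343  0.19700899] [-0.41635206  0.01340491 -0.96493381] 0.0004028174651578034
n,d -0.11676186542001482 0.048741424937671016
```

View pics/s10.png

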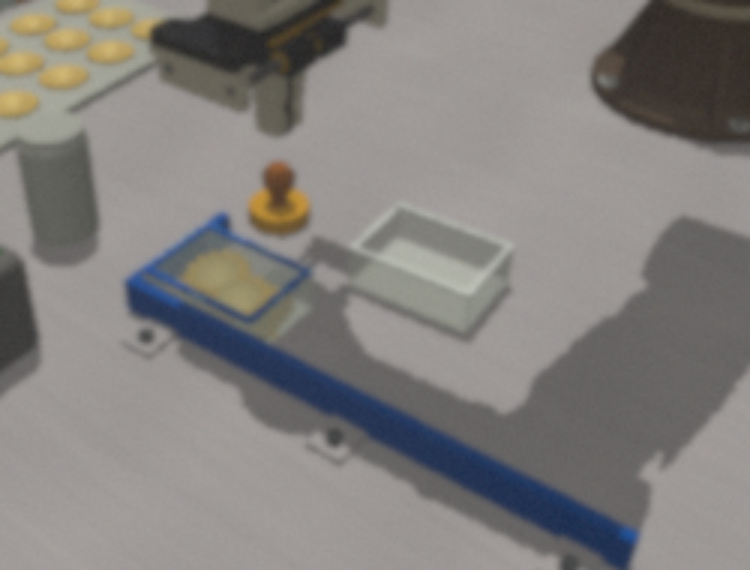

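The gripper is above the gap, at n=-117, d=49 mm. I'll check the clearances of the neighbouring things before going down.

```bash
python3 - <<'E'
from h import *
np.set_printoptions(precision=4,suppress=True)
s=load("top9");D=np.array([-.046,.999]);N=np.array([.999,.046])
f=lambda uv,z:(lambda q:np.c_[q@N,q@D])(plane(s,uv,z)[:,:2]-[.654,-.196])
print("cutter L,top,R,bot",f([[301.7,225.5],[316.5,211],[331.5,225.5]],.016))
print("empty corners",f([[259.5,204],[263.5,246.5],[200,209]],.04))
print("full near side",f([[262,182],[318.5,177.5]],.04))
E
```

```text
cutter L,top,R,bot [[-0.1671  0.0345]
 [-0.1409  0.004 ]
 [-0.1704 -0.0223]]
empty corners [[-0.1251  0.1128]
 [-0.2044  0.1102]
 [-0.1282  0.2238]]
full near side [[-0.0835  0.1056]
 [-0.0808 -0.0016]]
```

The fingers clear the cutter by about 16 mm, the empty tub by about 50 mm and the full tub by about 12 mm. Descending.

Call:
play_rows:
  series:
    - [0,-0.005,0,0.025,0]
    - [0,-0.005,0,0.05,0]
    - [0,-0.005,0,0.075,0]
    - [0,-0.005,0,0.095,0]
    - [0,-0.005,0,0.11,0]
    - [0,-0.005,0,0.117,0]
    - [0,-0.005,0,0.117,0]
    - [0,-0.005,-0.004,0.117,0]
    - [0,-0.005,-0.008,0.117,0]
    - [0,-0.005,-0.008,0.117,0]

```text
clock: 16.8
tool_pos: [0.5449, -0.1454, 0.0821]
orientation: [-179.9, -0.0, -87.4]
force: [-0.6, -0.0, -0.1]
opening: 0.0002
```

Call:
play_rows:
  series:
    - [0,0,-0.001,0,0]
    - [0,0,-0.002,0,0]
    - [0,0,-0.002,0,0]

```text
clock: 17.1
tool_pos: [0.5457, -0.1453, 0.0813]
orientation: [-180.0, -0.0, -87.4]
force: [0.3, -0.1, -0.8]
opening: 0.0002
```

Call:
play_rows:
  series:
    - [0,0,-0.001,0,0]
    - [0,0,-0.002,0,0]
    - [0,0,-0.002,0,0]

```text
clock: 17.4
tool_pos: [0.5477, -0.1452, 0.0811]
orientation: [-180.0, -0.0, -87.4]
force: [-0.0, -0.5, -0.1]
opening: 0.0008
```

Call:
play_rows:
  series:
    - [0,0,-0.001,0,0]
    - [0,0,-0.002,0,0]
    - [0,0,-0.002,0,0]

```text
clock: 17.7
tool_pos: [0.5498, -0.1451, 0.0812]
orientation: [-180.0, -0.0, -87.4]
force: [-0.4, 0.2, 0.9]
opening: 0.0004
```

Call:
play_rows:
  series:
    - [0,0,-0.001,0,0]
    - [0,0,-0.001,0,0]

```text
clock: 17.9
tool_pos: [0.5507, -0.1451, 0.0812]
orientation: [-180.0, -0.0, -87.4]
force: [0.2, -0.1, -0.2]
opening: 0.0006
```

Call:
play_rows:
  series:
    - [0,0,-0.001,0,0]
    - [0,0,-0.001,0,0]

```text
clock: 18.1
tool_pos: [0.5517, -0.145, 0.0812]
orientation: [-180.0, -0.0, -87.4]
force: [0.1, 0.1, 1.0]
opening: 0.0003
```

Call:
play_rows:
  series:
    - [0,0,-0.001,0,0]
    - [0,0,-0.002,0,0]
    - [0,0,-0.002,0,0]

```text
clock: 18.4
tool_pos: [0.5532, -0.145, 0.0811]
orientation: [179.9, 0.0, -87.4]
force: [-2.4, 0.7, 1.8]
opening: 0.0006
```

Call:
play_rows:
  series:
    - [0,0,-0.001,0,0]
    - [0,0,-0.001,0,0]

```text
clock: 18.6
tool_pos: [0.5534, -0.145, 0.081]
orientation: [179.9, 0.0, -87.4]
force: [-5.4, 1.3, 4.0]
opening: 0.0006
```

```bash
python3 - <<'E'
from plant import *
from h import *
o=get_obs();print(o["tool_pos"],o["force"])
s=snapshot("top");cv2.imwrite("pics/t11.png",cv2.resize(s["frame"][110:260,180:380,::-1],None,fx=4,fy=4,interpolation=cv2.INTER_CUBIC))
s=snapshot("scene");cv2.imwrite("pics/s11.png",cv2.resize(s["frame"][140:290,170:370,::-1],None,fx=4,fy=4,interpolation=cv2.INTER_CUBIC))
E
```

```text
[ 0.55336553 -0.14503965  0.08101482] [-5.38528901  1.29418564  3.97223131]
```

View pics/s11.png

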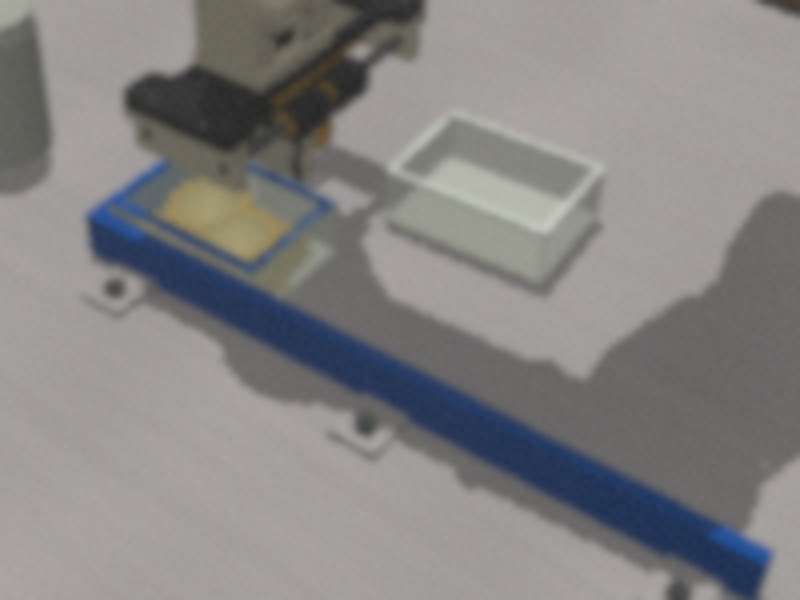

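The force rises with no movement, so the tub is hard against the rail. I'll retreat straight back, then up and away.

Call:
play_rows:
  series:
    - [0,0,0.006,0,0]
    - [0,0,0.012,0,0]
    - [0,0,0.015,-0.02,0]
    - [0,0,0.015,-0.06,0]
    - [0,0,0.015,-0.1,0]
    - [0,0,0.015,-0.14,0]
    - [0,-0.03,0.015,-0.17,0]
    - [0,-0.07,0.015,-0.2,0]
    - [0,-0.11,0.015,-0.2,0]
    - [0,-0.15,0.015,-0.2,0]

```text
clock: 19.7
tool_pos: [0.5329, 0.0057, 0.2827]
orientation: [-179.8, 0.1, -87.5]
force: [0.8, 0.7, -0.8]
opening: 0.0004
```

Call:
play_rows:
  series:
    - [0,-0.04,0,0,0]
    - [0,-0.08,0,0,0]
    - [0,-0.1,0,0,0]
    - [0,-0.1,0,0,0]

```text
clock: 20.1
tool_pos: [0.5283, 0.1066, 0.2812]
orientation: [-179.9, 0.0, -87.3]
force: [-0.1, 0.3, 0.3]
opening: 0.0006
```

```bash
python3 - <<'E'
from plant import *
from h import *
o=get_obs();print(o["clock"],o["tool_pos"],o["force"],abs(o["qvel"]).max())
for n in["top","scene"]:
    s=snapshot(n);print(tubrect(s));c=s["frame"][110:260,180:380,::-1] if n=="top" else s["frame"][140:290,170:370,::-1];cv2.imwrite(f"pics/{n}12.png",cv2.resize(c,None,fx=4,fy=4,interpolation=cv2.INTER_CUBIC))
    a=load(n+"0")["frame"].astype(int);d=abs(a-s["frame"].astype(int)).max(2)
    if n=="top": print("diff empty",np.median(d[200:255,195:268]),np.percentile(d[200:255,195:268],90),"cutter",np.percentile(d[208:242,300:334],90),"shaker",np.percentile(d[128:168,370:412],90))
E
```

```text
20.1 [0.52829273 0.10659038 0.2812003 ] [-0.09506721  0.29982025  0.34310869] 2.4701769984740833
(((-0.04066979140043259, 0.052498236298561096), (0.10974911600351334, 0.08082030713558197), 89.98472595214844), 503)
diff empty 4.0 7.0 cutter 7.0 shaker 7.0
(((-0.04001413285732269, 0.053144920617341995), (0.08384594321250916, 0.11106929183006287), 0.2769465744495392), 236)
```

View pics/top12.png

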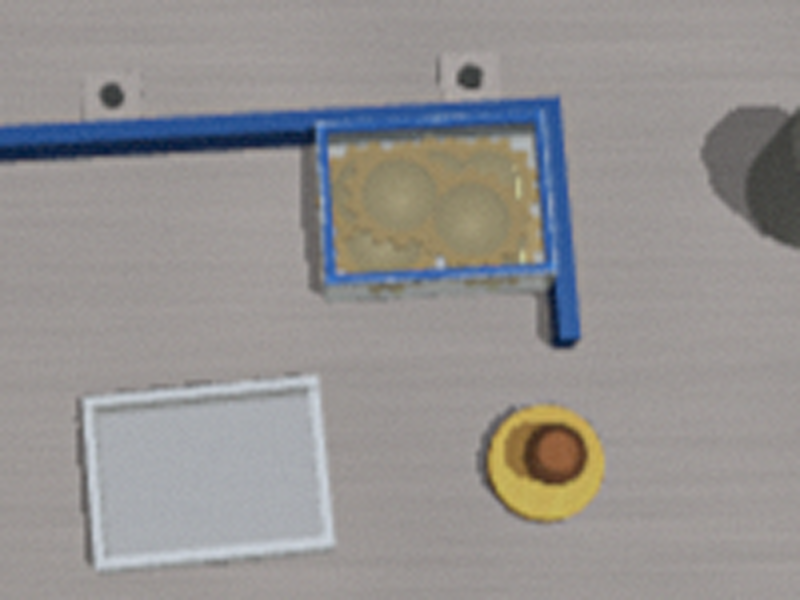

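The tub is flush: n = -40.7 mm, angle 0.0°, and still at the stop. The neighbours are unchanged, so I'm handing in.

```bash
python3 -c "
from plant import *
print(close_job())"
```

```text
the job is handed in; nothing more can be done
None
```

The full tub is in the blue corner stop, with one long side flush against the rail and one short end against the stop. I handed the job in at about 20 s, with the gripper raised clear at a TCP height of 0.28 m.

I pushed it square to the rail with the fingers spread, then along the rail until it met the end stop (force rose to about 10.6 N). After that I added a light nudge (about 5 N) against the rail, because the top view left about 1 mm of doubt there.

**Last checks:**

| Check | Top view | Scene view | Target |
|---|---|---|---|
| Tub centre, x in the corner frame | -40.7 mm | -40.0 mm | -40 mm |
| Tub centre, y in the corner frame | +52.5 mm | +53.1 mm | +55 mm |
| Angle to the rail | 0.0° | 0.3° | 0° |

- **Along-rail disagreement:** the y readings fall about 2 mm short of +55. I put that down to calibration and my estimate of the corner, since the force and the pictures show the tub against the stop.
- **Other items:** the empty tub, cutter and shaker look unchanged in the top view compared with the start.

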